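# Slacken the tape winder by one notch

## Robot

A 7-joint arm with a two-finger parallel gripper is mounted at the origin on a cart in front of the work surface, level with it; the furniture and walls round the work are solid. World frame = base frame: x ahead of the robot, y to its left, z up, the work surface at z = 0. Lengths are in m, angles in rad, forces in N, time in s.
With the tool pointing down it reaches from about 0.425 to 0.925 m from the base axis. Payload 6.8 kg.
Tool frame: the origin (TCP) lies at the very end of the fingers, on their centre line; the grasp point (between the pads) lies 19 mm behind it (r.tcp_to_grasp is the distance from the TCP to the grasp point, in m); z points along the fingers, y is the line along which they close (so a half turn about z gives the same grasp; the last joint's range is limited). The gripper opens to 85 mm and grips with 20 to 120 N. Pads are 22 mm wide; open, the fingers measure 114 mm over their backs; the gripper's body (76 mm by 85 mm) begins 54 mm behind the grasp point. The pads swing forward as they close: fully open they stand 13 mm farther back than shut.
Start: joints at [1.124, 0.477, 0.022, 1.555, -0.011, 1.109, -0.083], TCP at [0.224, -0.637, 0.231] pointing down, gripper open.
Joint ranges: [-2.96, 2.96], [-0.34, 2.1], [-1.41, 1.46], [0.24, 2.44], [-1.37, 4.51], [0.17, 1.92], [-2.96, 2.96]. Speed limits (rad/s): [2.39, 2.39, 3.14, 3.14, 3.14, 3.14, 3.14].

## Interface

Orientations are given as a rotation vector (axis times angle).
In Python, from bench import r gives the robot as it stands.
- The arm moves only by the tool step_arm, never from a script. Its argument "moves" is a list of rows, each a list of 7 numbers: the shift along the tool's x, y, z in mm, then the turn, a rotation vector about the tool's x, y, z in rad, then the finger opening in mm, from 0 to 85.4. A call has 1 to 8 rows; each row is the pose to reach, as a shift and turn from the pose commanded when the call began, along the tool's axes at that moment; what a row does not reach only later rows make up. A row lasts 1/10 s, in which the tool goes at most 50 mm and 8.59 degrees, less where a joint would pass 70% of its speed; a pose out of reach is approached as far as the arm can. A call with a gripper value outside its range is refused whole. The fingers move at their own pace and stop on an object; "grip_force" is the grip in N (left out, the last holds). Time passes only in rows, so rows that repeat a pose let the fingers close. It gives the time, the measured TCP pose, the force, the opening and the grip force at its end, in the units of the state.
- r.get_obs(): the state, without advancing time (a new reading comes with each control period).
- r.grab_frame(name): name is "scene" or "top" or "wrist"; returns a dict with "image" (420x560x3 uint8, red, green, blue), "depth" (420x560 float32, m along the optical axis (not along the pixel's ray), 0 where there is no reading), "mtx" (3x3 intrinsics, pixels), "rvec" (rotation vector, rad) and "tvec" (3), from world to camera coordinates, as OpenCV has them. Camera axes: x right, y down, z forward; pixel columns grow to the right and rows downward; lengths in m; the calibration is good to about 2 mm. A picture is of the moment at which its call begins.
- r.hand_in(): hands the job in; it is judged then, once.
The state is a dict: "clock": time; "joints": joint angles; "qvel": joint speeds; "tau": joint torques, N m; "tcp_pos": TCP position; "orientation": TCP orientation; "contact_force": force on the tool from outside, world axes, zero at the start; "moment": the same for the moment, N m; "grip_width": finger opening in m; "gripper_force": force on a finger pad.
Only numpy, scipy, OpenCV 4.12 (cv2) and the standard library are available. Lean on these libraries where they do the work, as an engineer would, in place of code of your own. Each camera call takes 0.05 s, during which the arm holds its last target. There are 200 camera calls.

## Task

Let the tape winder off by one notch, gently and with the fingertips only: tip its brass pawl up by the yellow pad, back past its balance until it rests clear of the toothed wheel by itself, then push a red-balled arm of the star handle so that the wheel turns backward by exactly one notch (an eighth of a turn, the top moving toward the pawl's side). Then tip the pawl forward again so that it drops fully home between the teeth, and draw clear. Nothing is to be gripped, and the marker, tape measure and eraser beside the winder are to be left alone.

Things in the scene. Friction and masses are not known exactly. Their poses are not given: they have to be found in the camera images.
- winder: bolted-down tape winder on a green foot plate (200 x 125 x 10 mm). Origin on the worktop straight below the level axle, which lies along its y, 85 mm up; x points level from axle to pawl (roughly away from the robot), z up. Toothed steel wheel: radius 52, 8 teeth, y 0 to 12 mm; beige tape roll: radius 48, y 14 to 38 mm; star handle: y -57 to -37 mm; all turn together
- star_centre (a point): middle of the star handle, on the axle (85 mm above the worktop, at y -47 mm in the winder's frame). The handle has four steel arms (9 mm thick, 90 degrees apart) with red balls of 18 mm diameter whose centres are 66 mm from here
- star_ball (a point): centre of the red ball on the star arm that stands uppermost at the start, leaning about 22 degrees from upright toward the winder's -x (146 mm above the worktop); it moves with the wheel. One notch back it leans about as far toward +x
- wheel (a joint): angle of toothed wheel, tape and star handle (rad) about the winder's y: near 0 at the start, growing backward (top toward the winder's +x). One notch is 0.785. Friction holds it where it is left (0.08 N m, 1.3 N at a ball). While home, the pawl lets it turn back no more than about 0.08; there are a few degrees of play about each notch
- pawl (a joint): angle of the pawl (rad) about its pivot (winder's y): 0 fully home between the teeth, growing as the pad is tipped toward the winder's +x. The nose clears the teeth above about 0.3; beyond its balance at about 0.5 it falls by its own weight to a stop at 0.82 and stays; below the balance it falls back onto the wheel. Tipping it takes under 1 N
- pawl_pivot (a point): the pawl's level pivot, at x 78, y 6, z 71 mm in the winder's frame (fixed)
- pawl_pad (a point): middle of the yellow thumb pad (8 mm thick in x, 24 wide in y, 36 long) at the top of the pawl's lever, 98 mm from the pivot. Pawl home: leans 20 degrees to the winder's -x, pad middle 163 and pad top 181 mm above the worktop; thrown back: leans 27 degrees to +x, middle 159 mm up. The toothed wheel's top is at 137 mm, the tape roll's at 133 mm
- marker: marker pen with white and black barrel (18 mm thick, 132 mm long) lying loose on the worktop on the star handle's side of the winder; leave alone. Origin under its middle
- measure: orange tape measure (36 x 77 x 62 mm) standing loose on the tape roll's side of the winder; leave alone. Origin under its middle
- rubber: blue and white eraser (19 x 42 x 12 mm) lying loose in front of the winder; leave alone. Origin under its middle

How it is judged:
By the outcome, as a careful person would: the job done as asked, in the order asked, and still so for the second after the job is handed in, with the robot touching nothing.
It also fails if it takes over 51 s, if anything falls off the work surface, if the arm or the gripper's body presses on something with over 40 N, if the wrist force passes 120 N, or if a joint passes its speed limit or range.

## Working session

There is one attempt and no reset: what is moved stays moved. The work goes in short steps, Python scripts to look and compute and a tool call to move; the robot and the scene stay as the last step left them, time stands still between calls to the robot, and variables do not carry over. Pictures are saved under pics/ and viewed, at most 10 in all, crops included, and the job is handed in when it is done.

Besides the shell and the picture viewer there is one more tool, called after "Call:" as name(argument=value, ...) on one line, values as JSON. step_arm: Moves the arm, as the interface text tells. Its arguments: {"type":"object","properties":{"moves":{"type":"array","items":{"type":"array","items":{"type":"number"}}},"grip_force":{"type":"number"}},"required":["moves"]}

```bash
mkdir -p pics; ls; python3 - <<'E'
from bench import r
import cv2,numpy as np
for n in("scene","top"):
    f=r.grab_frame(n); cv2.imwrite(f"pics/{n}0.png",f["image"][:,:,::-1]); np.savez(f"{n}0.npz",**f)
    R=cv2.Rodrigues(f["rvec"])[0]; print(n,-R.T@np.ravel(f["tvec"]),R[2],f["mtx"][0,0])
o=r.get_obs();print(o["clock"],o["tcp_pos"],o["orientation"],o["grip_width"])
E
```

```text
pics
scene [0.01925703 0.28119889 0.77588487] [ 0.51759463 -0.33463931 -0.78747211] 411.64597685451577
top [ 0.2999381  -0.01925068  0.94390761] [ 0.19280059  0.02002377 -0.98103363] 474.32528993236485
0.1 [ 0.22411883 -0.63613667  0.23041771] [-3.09503393e+00 -5.29418051e-01  7.05794203e-04] 0.08513952569352734
```

View pics/scene0.png

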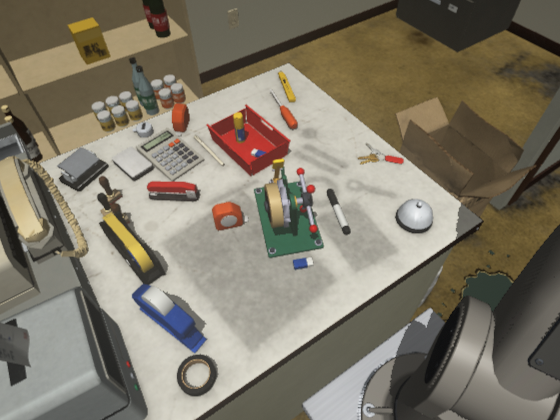

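View pics/top0.png

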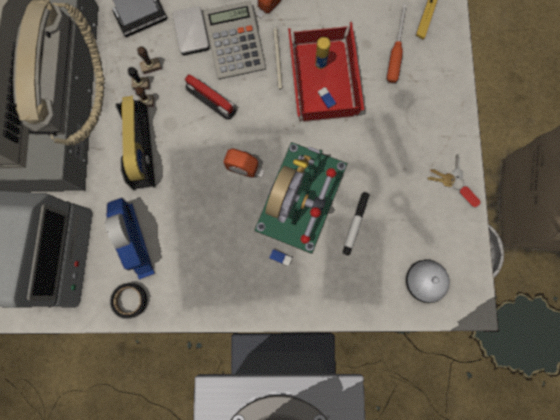

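The scene view shows the winder at about (285,210), pawl pad at (278,163), red balls at (301,171), (310,188), (313,228). In the top view it is the green plate centred near (302,196), with the marker at (356,222), measure (240,160) and eraser (281,257).

```bash
cat > h.py <<'E'
import cv2,numpy as np
def world(f):
    d=f["depth"];v,u=np.indices(d.shape);K=f["mtx"];R=cv2.Rodrigues(f["rvec"])[0]
    P=np.stack([(u-K[0,2])/K[0,0]*d,(v-K[1,2])/K[1,1]*d,d],-1)-np.ravel(f["tvec"])
    W=P@R; W[d==0]=np.nan
    return W
def proj(f,p): return cv2.projectPoints(np.float64(p).reshape(-1,1,3),f["rvec"],f["tvec"],f["mtx"],None)[0][:,0]
def masks(f):
    h=cv2.cvtColor(f["image"],cv2.COLOR_RGB2HSV).astype(int);H,S,V=h[...,0],h[...,1],h[...,2]
    return dict(green=(H>60)&(H<95)&(S>90),red=((H<6)|(H>174))&(S>150)&(V>90),yellow=(H>18)&(H<32)&(S>140)&(V>100))
E
python3 - <<'E'
from h import *
for n in("top","scene"):
    f=dict(np.load(f"{n}0.npz"));W=world(f);m=masks(f)
    near=(W[...,0]>.35)&(W[...,0]<.85)&(abs(W[...,1])<.3)
    g=m["green"]&near&(abs(W[...,2]-.01)<.008)
    p=W[g]; rc=cv2.minAreaRect(p[:,:2].astype(np.float32)*1000);print(n,"plate",g.sum(),np.median(p[:,2]),rc)
    for c in("red","yellow"):
        k,l,s,ce=cv2.connectedComponentsWithStats((m[c]&near&(W[...,2]>.03)).astype(np.uint8))
        for i in range(1,k):
            if s[i,4]>8: print(c,s[i],ce[i].round(1),np.nanmedian(W[l==i],0).round(4),np.nanmax(W[l==i],0).round(3))
E
```

```text
top plate 1689 0.009897605678275653 ((552.9537353515625, 101.706298828125), (443.9944763183594, 194.37387084960938), 68.53752136230469)
red [350  25  14  85 304] [355.9  68.8] [ 0.7483 -0.1628  0.0534] [ 0.843 -0.154  0.058]
red [290  38   2  11  11] [290.5  43. ] [ 0.8058 -0.0325  0.0535] [ 0.817 -0.031  0.056]
red [291  50   3  13  16] [292.1  55.6] [ 0.7771 -0.0343  0.0535] [ 0.79  -0.032  0.058]
red [293  64   5  34  50] [294.9  81.1] [ 0.7193 -0.0395  0.054 ] [ 0.757 -0.036  0.057]
red [186  75  45  36 404] [208.1  92.2] [0.7046 0.137  0.043 ] [0.745 0.184 0.05 ]
red [297  99   3  16  22] [297.7 107.2] [ 0.6651 -0.0445  0.0534] [ 0.682 -0.043  0.057]
red [302 107  57   7  98] [328.8 109.9] [ 0.6607 -0.1055  0.0489] [ 0.673 -0.053  0.054]
red [327 169   9   8  53] [330.8 172.5] [ 0.5144 -0.1002  0.1153] [ 0.522 -0.093  0.12 ]
red [311 208   9   9  68] [315.  211.9] [ 0.4363 -0.0675  0.1536] [ 0.444 -0.061  0.159]
red [301 235   9   8  48] [304.6 238.9] [ 0.4006 -0.0522  0.0683] [ 0.408 -0.046  0.071]
yellow [317  38  13  13 128] [323.   43.5] [ 0.7822 -0.0947  0.0901] [ 0.795 -0.
[... 431 characters left out ...]
8   7   6  33] [300.  170.8] [ 0.513  -0.0974  0.1139] [ 0.521 -0.09   0.117]
red [147 182  48   9 358] [170.6 185.8] [0.7046 0.1417 0.0405] [0.747 0.189 0.047]
red [307 185   7   8  45] [310.1 188.4] [ 0.4348 -0.0642  0.1519] [ 0.444 -0.059  0.155]
red [310 225   7   7  43] [313.1 228.1] [ 0.3993 -0.05    0.0667] [ 0.41  -0.044  0.071]
yellow [233 112  10  18 136] [238.  120.1] [ 0.7749 -0.0907  0.0808] [ 0.84  -0.081  0.093]
yellow [273 159  11   9  75] [277.7 162.9] [ 0.5137 -0.0391  0.1746] [ 0.522 -0.03   0.18 ]
yellow [274 178   4   4  10] [275.1 179.3] [ 0.5368 -0.0484  0.098 ] [ 0.546 -0.043  0.109]
yellow [107 214  44  54 654] [128.9 240.7] [0.5764 0.283  0.0751] [0.69  0.299 0.086]
```

```bash
cat >> h.py <<'E'
from scipy.spatial.transform import Rotation as Ro
yaw=np.radians(-22.5);xw=np.array([np.cos(yaw),np.sin(yaw),0]);yw=np.array([-np.sin(yaw),np.cos(yaw),0]);Z=np.array([0,0,1.])
O=np.array([.459,-.0765,0])+.047*yw
def w2(p): p=np.array(p)/1000; return O+p[0]*xw+p[1]*yw+p[2]*Z
def inw(q): q=np.array(q)-O; return np.array([q@xw,q@yw,q[2]])*1000
def Rt(t): t=np.radians(t); return np.stack([np.cos(t)*xw-np.sin(t)*Z,-yw,-np.cos(t)*Z-np.sin(t)*xw],1)
def plan(r,pts,tilt=15):
    o=r.get_obs();R=Ro.from_rotvec(o["orientation"]).as_matrix()
    print("t",o["clock"],"tcp_w",inw(o["tcp_pos"]).round(1),"F",np.round(o["contact_force"],2))
    rv=Ro.from_matrix(R.T@Rt(tilt)).as_rotvec()
    for p in pts: print(p,"->",((w2(p)-o["tcp_pos"])@R*1000).round(1),rv.round(3))
E
python3 - <<'E'
from h import *
from bench import r
for n in("top","scene"):
    f=dict(np.load(f"{n}0.npz"))
    a=np.radians([-22.5,67.5,-112.5]);b=[w2([66*np.sin(t),-47,85+66*np.cos(t)]) for t in a]
    print(n,proj(f,b+[w2([38.3,6,180]),w2([44.5,6,163])]).round(1).tolist())
    W=world(f);g=masks(f)["green"]&(abs(W[...,2]-.01)<.005)
    q=(W[g]-O);X=q@xw*1000;Y=q@yw*1000;k=(abs(X)<150)&(abs(Y)<120);print(np.percentile(X[k],[1,99]),np.percentile(Y[k],[1,99]))
plan(r,[(15,6,260),(5,8,160)])
E
```

```text
top [[314.3, 213.2], [330.5, 172.9], [304.8, 238.4], [299.6, 163.1], [300.7, 162.6]]
[-74.08632301 116.30642003] [-66.33451642  49.03805912]
scene [[310.7, 189.4], [300.3, 170.9], [312.9, 228.3], [278.3, 159.3], [277.9, 163.1]]
[-77.5215605  111.92039849] [-56.44153159  52.81925805]
t 0.1 tcp_w [  -2.8 -653.9  230.4] F [-0.54 -1.15  0.52]
(15, 6, 260) -> [ 454.1 -479.2  -28.9] [ 0.094 -0.249  0.727]
(5, 8, 160) -> [ 448.  -487.2   71.1] [ 0.094 -0.249  0.727]
```

Call:
step_arm(moves=[[454,-479,-29,0.094,-0.249,0.727,0],[454,-479,-29,0.094,-0.249,0.727,0],[454,-479,-29,0.094,-0.249,0.727,0],[454,-479,-29,0.094,-0.249,0.727,0],[454,-479,-29,0.094,-0.249,0.727,0],[454,-479,-29,0.094,-0.249,0.727,0],[454,-479,-29,0.094,-0.249,0.727,0],[454,-479,-29,0.094,-0.249,0.727,0]], grip_force=20)

```text
clock: 0.9
tcp_pos: [0.3846, -0.2772, 0.2482]
orientation: [-3.008, 0.598, 0.395]
contact_force: [0.5, -0.3, -0.1]
grip_width: -0.0
gripper_force: 0.0
```

```bash
python3 -c "
from h import *
from bench import r
plan(r,[(15,6,260),(5,8,160)])"
```

```text
t 0.9 tcp_w [   8.  -260.9  248.2] F [ 0.52 -0.33 -0.07]
(15, 6, 260) -> [   3.8 -266.9  -13.5] [ 0.001 -0.001  0.   ]
(5, 8, 160) -> [  19.9 -269.    85.7] [ 0.001 -0.001  0.   ]
```

Call:
step_arm(moves=[[4,-267,-13,0,0,0,0],[4,-267,-13,0,0,0,0],[4,-267,-13,0,0,0,0],[4,-267,-13,0,0,0,0],[4,-267,-13,0,0,0,0],[4,-267,-13,0,0,0,0],[4,-267,-13,0,0,0,0],[4,-267,-13,0,0,0,0]])

```text
clock: 1.7
tcp_pos: [0.4923, -0.0365, 0.2593]
orientation: [-3.009, 0.599, 0.395]
contact_force: [-0.8, -0.8, 0.0]
grip_width: -0.0002
gripper_force: 0.0
```

```bash
python3 -c "
from h import *
from bench import r
import cv2
plan(r,[(10,8,185),(5,8,160)])
f=r.grab_frame('scene');cv2.imwrite('pics/s1.png',cv2.resize(f['image'][90:270,190:430,::-1],None,fx=3,fy=3,interpolation=2))"
```

```text
t 1.7 tcp_w [ 15.5   2.8 259.3] F [-0.85 -0.75  0.01]
(10, 8, 185) -> [13.9 -5.4 73.2] [ 0.002 -0.001 -0.001]
(5, 8, 160) -> [15.5 -5.5 98.6] [ 0.002 -0.001 -0.001]
```

View pics/s1.png

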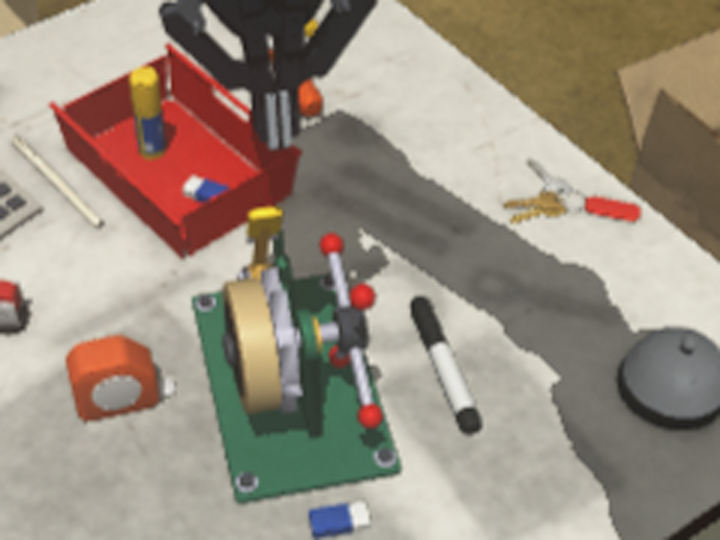

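The crop shows the closed fingertips (280,140) above and behind the pad (265,215) in the image, and all loose items undisturbed. Descending in front of the pad.

Call:
step_arm(moves=[[10,-5,40,0,0,0,0],[15,-5,80,0,0,0,0],[15.5,-5,98,0,0,0,0],[15.5,-5,98,0,0,0,0],[15.5,-5,98,0,0,0,0]])

```text
clock: 2.25
tcp_pos: [0.4853, -0.0284, 0.1615]
orientation: [-3.008, 0.602, 0.394]
contact_force: [0.6, 0.0, -0.2]
grip_width: 0.0001
gripper_force: 0.0
```

```bash
python3 -c "
from h import *
from bench import r
plan(r,[(20,8,160),(78,8,160),(85,8,160)])"
```

```text
t 2.25 tcp_w [  5.9   7.5 161.5] F [ 0.6   0.   -0.23]
(20, 8, 160) -> [14.  -0.5 -2.2] [ 0.001 -0.002 -0.002]
(78, 8, 160) -> [ 70.1  -0.7 -17.1] [ 0.001 -0.002 -0.002]
(85, 8, 160) -> [ 76.8  -0.7 -18.9] [ 0.001 -0.002 -0.002]
```

Call:
step_arm(moves=[[10,0,-2,0,0,0,0],[15,0,-3,0,0,0,0],[20,0,-4.5,0,0,0,0],[25,0,-6,0,0,0,0],[30,0,-7,0,0,0,0],[35,0,-8.5,0,0,0,0],[40,0,-9.5,0,0,0,0],[45,0,-11,0,0,0,0]])

```text
clock: 3.05
tcp_pos: [0.5284, -0.0447, 0.1599]
orientation: [-3.008, 0.598, 0.394]
contact_force: [0.3, -0.5, -0.7]
grip_width: 0.0002
gripper_force: 0.1
```

Call:
step_arm(moves=[[5,0,-1.5,0,0,0,0],[10,0,-2.5,0,0,0,0],[15,0,-4,0,0,0,0],[20,0,-5,0,0,0,0],[25,0,-6.5,0,0,0,0],[30,0,-8,0,0,0,0],[34,0,-9,0,0,0,0],[36,0,-9.5,0,0,0,0]])

```text
clock: 3.85
tcp_pos: [0.5629, -0.059, 0.1599]
orientation: [-3.008, 0.598, 0.394]
contact_force: [-0.2, 0.4, 0.6]
grip_width: 0.0001
gripper_force: 0.0
```

```bash
cat >> h.py <<'E'
def look(r,name=None):
    for n in("top","scene"):
        f=r.grab_frame(n);W=world(f);m=masks(f)
        near=(np.linalg.norm(W[...,:2]-O[:2],axis=-1)<.16)&(W[...,2]>.03)
        for c in("red","yellow"):
            k,l,s,ce=cv2.connectedComponentsWithStats((m[c]&near).astype(np.uint8))
            for i in range(1,k):
                if s[i,4]>8: print(n,c,s[i,4],ce[i].round(1),inw(np.nanmedian(W[l==i],0)).round(1))
        if name and n=="scene": cv2.imwrite(f"pics/{name}.png",cv2.resize(f['image'][110:270,200:420,::-1],None,fx=3,fy=3,interpolation=2))
E
python3 -c "
from h import *
from bench import r
look(r)
plan(r,[(90,8,160),(75,8,160)])"
```

```text
top red 70 [315.2 211.9] [-24.2 -47.4 153.5]
top red 49 [304.6 238.7] [-63.2 -46.   68.3]
scene red 35 [299.9 170.8] [ 58.1 -45.7 113.8]
scene red 48 [310.1 188.5] [-28.2 -44.6 151.9]
scene red 43 [313.1 228.1] [-66.3 -46.   67.1]
scene yellow 82 [274.3 168.6] [ 75.4   7.7 113.9]
t 3.95 tcp_w [ 89.    8.9 159.9] F [-0.13  0.39  0.61]
(90, 8, 160) -> [ 0.9  0.9 -0.3] [ 0.001 -0.002 -0.   ]
(75, 8, 160) -> [-13.6   0.9   3.5] [ 0.001 -0.002 -0.   ]
```

Call:
step_arm(moves=[[-20,0,5,0,0,0,0],[-40,0,0,0,0,0,0],[-60,10,-20,0,0,0,0],[-110,30,-20,0,0,0,0],[-155,56,-10,0,0,0,0],[-155,56,0,0,0,0,0],[-155,56,0,0,0,0,0]])

```text
clock: 4.65
tcp_pos: [0.4006, -0.0535, 0.1996]
orientation: [-3.008, 0.599, 0.396]
contact_force: [0.6, -0.5, 0.0]
grip_width: -0.0001
gripper_force: 0.0
```

```bash
python3 -c "
from h import *
from bench import r
look(r,'s2')
plan(r,[(-60,-47,200),(-58,-47,140),(-45,-47,140),(4,-47,140)])"
```

```text
top red 11 [304.5  78. ] [ 25.    4.9 520.8]
top red 50 [304.6 238.8] [-63.1 -46.8  68.7]
scene red 32 [299.8 171. ] [ 56.7 -44.9 114.2]
scene red 44 [310.2 188.6] [-28.2 -45.2 151.2]
scene red 43 [313.1 228.1] [-65.4 -45.6  66.9]
scene yellow 272 [272.  149.8] [111.    9.4 150.9]
t 4.75 tcp_w [-60.1 -46.5 200.1] F [ 0.31  0.29 -0.01]
(-60, -47, 200) -> [0.1 0.5 0.1] [ 0.001 -0.002  0.   ]
(-58, -47, 140) -> [17.4  0.4 57.6] [ 0.001 -0.002  0.   ]
(-45, -47, 140) -> [30.   0.4 54.3] [ 0.001 -0.002  0.   ]
(4, -47, 140) -> [77.4  0.5 41.7] [ 0.001 -0.002  0.   ]
```

View pics/s2.png

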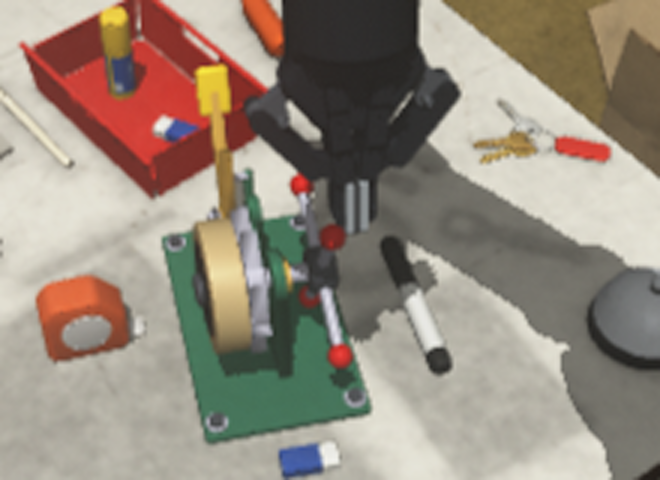

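The pawl rests thrown back (pad at crop (213,90)); fingertips are before the top ball (332,237). Descending beside it.

Call:
step_arm(moves=[[8,0,30,0,0,0,0],[17,0.5,57.5,0,0,0,0],[17,0.5,57.5,0,0,0,0],[24,0.5,56,0,0,0,0],[28,0.5,55,0,0,0,0],[32,0.5,54,0,0,0,0],[36,0.5,53,0,0,0,0],[40,0.5,52,0,0,0,0]])

```text
clock: 5.55
tcp_pos: [0.4262, -0.0632, 0.1405]
orientation: [-3.008, 0.597, 0.394]
contact_force: [-3.9, 1.6, 3.8]
grip_width: -0.0002
gripper_force: 1.9
```

Call:
step_arm(moves=[[4,0,-1,0,0,0,0],[8,0,-2,0,0,0,0],[12,0,-3,0,0,0,0],[16,0,-4,0,0,0,0],[20,0,-5,0,0,0,0],[24,0,-6.5,0,0,0,0],[26,0,-7,0,0,0,0],[26,0,-7,0,0,0,0]])

```text
clock: 6.35
tcp_pos: [0.451, -0.074, 0.1392]
orientation: [-3.008, 0.598, 0.394]
contact_force: [-0.1, -0.6, -0.3]
grip_width: 0.0
gripper_force: 0.0
```

```bash
cat >> h.py <<'E'
from scipy.optimize import least_squares
def wheel(r):
    # wheel angle from red-ball pixel centroids, each near a predicted ball, in both cameras
    obs=[]
    for n in("top","scene"):
        f=r.grab_frame(n);W=world(f)
        near=(np.linalg.norm(W[...,:2]-O[:2],axis=-1)<.14)&(W[...,2]>.03)&(W[...,2]<.17)
        k,l,s,ce=cv2.connectedComponentsWithStats((masks(f)["red"]&near).astype(np.uint8))
        obs+=[(f,ce[i],s[i,4]) for i in range(1,k) if s[i,4]>28]
    def B(t): return [w2([66*np.sin(a),-47,85+66*np.cos(a)]) for a in t+np.radians([-22.5,67.5,157.5,-112.5])]
    th=np.linspace(-.2,1.35,1551)
    for f,c,s in obs:
        e=[np.linalg.norm(proj(f,B(t))-c,axis=1) for t in th];e=np.array(e);i=np.unravel_index(e.argmin(),e.shape)
        cand=[(round(th[e[:,j].argmin()],3),round(e[:,j].min(),1)) for j in range(4) if e[:,j].min()<3]
        print(c.round(1),s,cand)
E
python3 -c "
from h import *
from bench import r
wheel(r)
plan(r,[(3,-47,140)])"
```

```text
[304.9 237.5] 56 [(np.float64(1.35), np.float64(2.0)), (np.float64(0.622), np.float64(0.0))]
[313.9 218.4] 47 [(np.float64(0.614), np.float64(0.4))]
t 6.45 tcp_w [ -8.5 -47.8 139.4] F [-1.13 -0.84 -0.41]
(3, -47, 140) -> [10.9 -0.8 -3.5] [ 0.001 -0.002 -0.   ]
```

Call:
step_arm(moves=[[2,0,-0.5,0,0,0,0],[4,0,-1,0,0,0,0],[6,0,-1.5,0,0,0,0],[8,0,-2,0,0,0,0],[9,0,-2.5,0,0,0,0],[9,0,-2.5,0,0,0,0],[9,0,-2.5,0,0,0,0]])

```text
clock: 7.15
tcp_pos: [0.4595, -0.0774, 0.1396]
orientation: [-3.008, 0.598, 0.393]
contact_force: [-1.0, 1.3, -0.4]
grip_width: 0.0006
gripper_force: 0.3
```

```bash
python3 -c "
from h import *
from bench import r
wheel(r)
plan(r,[(3,-47,140)])
class S:
    def grab_frame(s,n): return dict(np.load(n+'0.npz'))
print('start');wheel(S())"
```

```text
[305.5 235.9] 58 [(np.float64(1.35), np.float64(0.4)), (np.float64(0.738), np.float64(0.1))]
[314. 215.] 45 [(np.float64(0.748), np.float64(0.2))]
t 7.25 tcp_w [  0.8 -47.6 139.7] F [-1.51  0.36 -0.45]
(3, -47, 140) -> [ 2.  -0.6 -0.9] [ 0.001 -0.002  0.   ]
start
[330.8 172.5] 53 [(np.float64(1.35), np.float64(2.4)), (np.float64(0.129), np.float64(0.2))]
[315.  211.9] 68 [(np.float64(0.037), np.float64(0.2)), (np.float64(0.387), np.float64(0.4))]
[304.6 238.9] 48 [(np.float64(0.055), np.float64(0.0))]
[300.  170.8] 33 [(np.float64(1.35), np.float64(2.0)), (np.float64(0.0), np.float64(0.3))]
[310.1 188.4] 45 [(np.float64(0.034), np.float64(0.3))]
[313.1 228.1] 43 [(np.float64(1.35), np.float64(1.6)), (np.float64(0.029), np.float64(0.0))]
```

Call:
step_arm(moves=[[1,0,-0.3,0,0,0,0],[2,0,-0.5,0,0,0,0],[2.8,0,-0.7,0,0,0,0],[2.8,0,-0.7,0,0,0,0],[2.8,0,-0.7,0,0,0,0]])

```text
clock: 7.75
tcp_pos: [0.462, -0.0784, 0.1395]
orientation: [-3.008, 0.598, 0.394]
contact_force: [-1.7, 0.5, -1.0]
grip_width: 0.0002
gripper_force: 0.5
```

```bash
python3 -c "
from h import *
from bench import r
wheel(r)
plan(r,[(3,-47,140)])"
```

```text
[305.8 235.1] 60 [(np.float64(1.315), np.float64(0.4)), (np.float64(0.784), np.float64(0.0))]
[313.8 214. ] 45 [(np.float64(0.783), np.float64(0.4))]
t 7.85 tcp_w [  3.5 -47.6 139.5] F [0.5  0.3  0.45]
(3, -47, 140) -> [-0.6 -0.6 -0.3] [ 0.001 -0.002  0.   ]
```

Call:
step_arm(moves=[[-6,0,1.5,0,0,0,0],[-25,0,6.5,0,0,0,0],[-40,0,0,0,0,0,0],[-52,0,-40,0,0,0,0],[-62,0,-80,0,0,0,0],[-62,0,-80,0,0,0,0]])

```text
clock: 8.45
tcp_pos: [0.4287, -0.0634, 0.2377]
orientation: [-3.009, 0.598, 0.378]
contact_force: [0.6, 0.7, -0.1]
grip_width: 0.0003
gripper_force: 0.0
```

```bash
python3 -c "
from h import *
from bench import r
wheel(r)
plan(r,[(0,0,235),(170,8,235),(170,8,155)])"
```

```text
[305.9 235.1] 60 [(np.float64(1.315), np.float64(0.3)), (np.float64(0.784), np.float64(0.0))]
[304.5 171.3] 37 [(np.float64(0.796), np.float64(0.1))]
[313.9 214. ] 46 [(np.float64(0.784), np.float64(0.3))]
t 8.55 tcp_w [-35.3 -47.4 233.7] F [ 0.03 -0.65 -0.6 ]
(0, 0, 235) -> [ 33.8 -47.3 -10.2] [ 0.001 -0.005  0.   ]
(170, 8, 235) -> [198.3 -55.3 -53.5] [ 0.001 -0.005  0.   ]
(170, 8, 155) -> [218.6 -55.3  23.9] [ 0.001 -0.005  0.   ]
```

Call:
step_arm(moves=[[40,-15,-20,0,0,0,0],[90,-30,-35,0,0,0,0],[140,-45,-48,0,0,0,0],[190,-55,-53,0,0,0,0],[198,-55,-53,0,0,0,0],[208,-55,-15,0,0,0,0],[217,-55,21,0,0,0,0],[217,-55,21,0,0,0,0]])

```text
clock: 9.35
tcp_pos: [0.6308, -0.0901, 0.1496]
orientation: [-3.007, 0.598, 0.414]
contact_force: [-1.2, -0.7, -0.6]
grip_width: 0.0002
gripper_force: 0.0
```

```bash
python3 -c "
from h import *
from bench import r
look(r,'s3')
plan(r,[(145,6,158),(120,6,158),(98,6,158)])"
```

```text
top yellow 182 [316.9 122.2] [121.3   6.1 166.1]
scene red 42 [304.4 171.4] [ 20.2 -45.2 151.1]
scene red 22 [299. 185.] [ 59.3 -44.9  65.4]
scene red 45 [314. 214.] [-65.3 -45.6 115.3]
scene red 12 [308.2 224.3] [-29.5 -45.8  30.9]
scene yellow 289 [272.  149.9] [110.8   9.6 150. ]
t 9.45 tcp_w [167.6   7.2 155.7] F [-0.79 -0.48  1.36]
(145, 6, 158) -> [-22.4   1.2   3.7] [ 0.002  0.001 -0.   ]
(120, 6, 158) -> [-46.5   1.2  10.2] [ 0.002  0.001 -0.   ]
(98, 6, 158) -> [-67.8   1.2  15.9] [ 0.002  0.001 -0.   ]
```

View pics/s3.png

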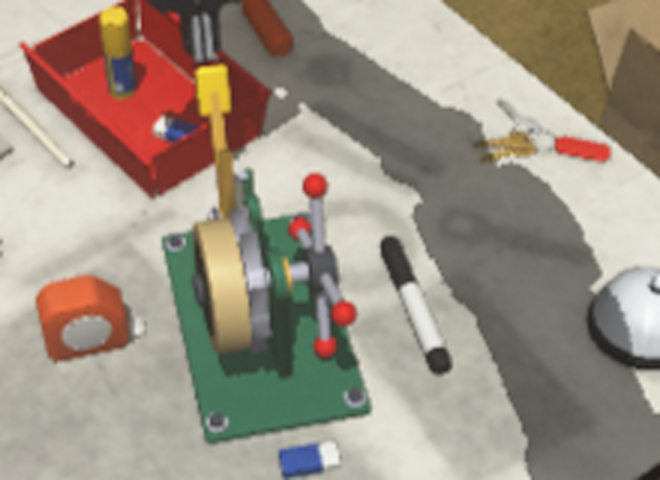

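The star has turned one notch (top ball at crop (315,185)), the pawl is still back (pad (213,90)), and the fingertips (205,35) stand behind the pad. Now I push it forward.

Call:
step_arm(moves=[[-20,1,3,0,0,0,0],[-25,1,4.5,0,0,0,0],[-30,1,6,0,0,0,0],[-35,1,7,0,0,0,0],[-40,1,8.5,0,0,0,0],[-45,1,10,0,0,0,0],[-50,1,11,0,0,0,0],[-54,1,12,0,0,0,0]])

```text
clock: 10.25
tcp_pos: [0.5836, -0.0703, 0.1588]
orientation: [-3.008, 0.598, 0.394]
contact_force: [0.3, -0.5, 0.1]
grip_width: 0.0001
gripper_force: 0.1
```

Call:
step_arm(moves=[[-4,0,1,0,0,0,0],[-8,0,2,0,0,0,0],[-12,0,3,0,0,0,0],[-15,0,4,0,0,0,0],[-15,0,4,0,0,0,0],[-15,0,4,0,0,0,0],[-15,0,4,0,0,0,0]])

```text
clock: 10.95
tcp_pos: [0.5698, -0.0646, 0.1589]
orientation: [-3.008, 0.598, 0.394]
contact_force: [0.6, -0.1, -0.4]
grip_width: -0.0001
gripper_force: 0.0
```

```bash
python3 -c "
from h import *
from bench import r
look(r)
wheel(r)
plan(r,[(98,6,158),(90,6,158)])"
```

```text
top red 111 [326.5 183.3] [ 29.5 -50.  150.2]
top red 59 [305.9 235.3] [-61.8 -47.2 116.9]
top yellow 95 [308. 144.] [ 74.8   4.9 183.3]
scene red 9 [256. 113.] [110.5  36.1 246.1]
scene red 43 [304.4 171.5] [ 19.7 -45.1 150.7]
scene red 22 [299. 185.] [ 59.1 -44.2  66. ]
scene red 46 [313.9 214. ] [-64.8 -45.3 115.7]
scene red 10 [308.2 224.1] [-29.1 -45.5  30.9]
scene yellow 219 [274.9 156.7] [ 71.    8.1 164.7]
[326.4 183.3] 111 [(np.float64(0.897), np.float64(0.3)), (np.float64(0.968), np.float64(0.2))]
[305.9 235.3] 62 [(np.float64(1.323), np.float64(0.2)), (np.float64(0.777), np.float64(0.1))]
[304.4 171.4] 42 [(np.float64(0.796), np.float64(0.3))]
[314.  213.9] 44 [(np.float64(0.788), np.float64(0.2))]
t 11.15 tcp_w [ 97.7   6.4 158.8] F [-0.3  -0.43 -0.81]
(98, 6, 158) -> [0.5 0.4 0.7] [ 0.001 -0.002  0.   ]
(90, 6, 158) -> [-7.3  0.4  2.8] [ 0.001 -0.002  0.   ]
```

```bash
python3 -c "
from h import *
from bench import r
look(r,'s4')
f=r.grab_frame('top');cv2.imwrite('pics/t4.png',cv2.resize(f['image'][130:270,230:400,::-1],None,fx=4,fy=4,interpolation=2))"
```

```text
top red 114 [326.5 183.4] [ 29.2 -50.2 150.8]
top red 65 [305.8 235.1] [-61.7 -47.2 116.9]
top yellow 71 [305.7 149.5] [ 64.1   4.8 183.9]
scene red 9 [256. 113.] [110.8  35.  244.2]
scene red 42 [304.4 171.4] [ 20.2 -45.  151.4]
scene red 22 [299. 185.] [ 58.9 -44.8  65.6]
scene red 44 [313.9 214. ] [-64.7 -45.6 115.4]
scene red 9 [307.4 224.3] [-29.7 -44.9  30.9]
scene yellow 122 [276.  155.8] [ 56.7   7.3 172.5]
scene yellow 48 [275.6 174.4] [ 61.3   8.9 119.5]
```

View pics/s4.png

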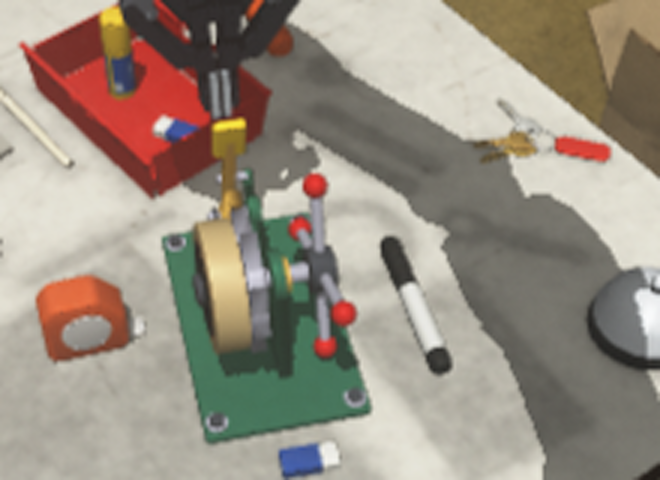

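The pawl is tipping forward on its own (pad at crop (230,137)), falling slowly. I back off and let it drop.

Call:
step_arm(moves=[[10,0,-3,0,0,0,0],[20,0,-5,0,0,0,0],[20,0,-5,0,0,0,0],[20,0,-5,0,0,0,0],[20,0,-5,0,0,0,0],[20,0,-5,0,0,0,0],[20,0,-5,0,0,0,0],[20,0,-5,0,0,0,0]])

```text
clock: 12.1
tcp_pos: [0.5886, -0.0723, 0.1587]
orientation: [-3.008, 0.598, 0.394]
contact_force: [0.6, -0.3, -1.1]
grip_width: 0.0004
gripper_force: 0.0
```

```bash
cat >> h.py <<'E'
def pawl(r):
    # pawl angle from the yellow pad's scene/top centroid direction
    for n in("top","scene"):
        f=r.grab_frame(n);W=world(f);w=(W-O)
        X,Y,H=w@xw*1000,w@yw*1000,W[...,2]*1000
        m=masks(f)["yellow"]&(abs(Y-6)<18)&(H>148)&(H<190)&(X>20)&(X<140)
        print(n,"pawl pts",m.sum(),"angle", np.round(np.median(np.arctan2(X[m]-78,H[m]-71))+.349,3),"top mid",np.median(X[m]).round(1),np.median(H[m]).round(1))
E
python3 -c "
from h import *
from bench import r
pawl(r);wheel(r)
plan(r,[(98,6,158),(70,6,158)])
class S:
    def grab_frame(s,n): return dict(np.load(n+'0.npz'))
print('start');pawl(S())"
```

```text
top pawl pts 70 angle 0.003 top mid 38.6 178.3
scene pawl pts 81 angle -0.048 top mid 36.8 173.7
[326.6 183.3] 116 [(np.float64(0.902), np.float64(0.3)), (np.float64(0.963), np.float64(0.1))]
[304.4 171.4] 42 [(np.float64(0.796), np.float64(0.3))]
[314. 214.] 45 [(np.float64(0.784), np.float64(0.2))]
t 12.3 tcp_w [118.2   6.4 158.6] F [-0.53  0.47  0.42]
(98, 6, 158) -> [-19.4   0.4   5.8] [ 0.001 -0.002  0.   ]
(70, 6, 158) -> [-46.4   0.4  13. ] [ 0.001 -0.002  0.   ]
start
top pawl pts 66 angle -0.001 top mid 38.6 178.9
scene pawl pts 75 angle -0.048 top mid 36.9 174.6
```

The pawl reads the same as when home at the start, and the wheel is at 0.785. Drawing clear.

Call:
step_arm(moves=[[20,0,-20,0,0,0,0],[15,0,-60,0,0,0,0],[5,0,-100,0,0,0,0],[0,0,-130,0,0,0,0],[0,0,-130,0,0,0,0],[0,0,-130,0,0,0,0]])

```text
clock: 12.9
tcp_pos: [0.6199, -0.0851, 0.2847]
orientation: [-3.008, 0.598, 0.392]
contact_force: [1.2, 0.6, -0.8]
grip_width: 0.0001
gripper_force: 0.0
```

```bash
python3 -c "
from h import *
from bench import r
pawl(r);wheel(r);plan(r,[])
print(r.hand_in())"
```

```text
top pawl pts 68 angle 0.003 top mid 39.1 178.3
scene pawl pts 79 angle -0.05 top mid 36.5 173.8
[326.6 183.1] 114 [(np.float64(0.906), np.float64(0.3)), (np.float64(0.958), np.float64(0.1))]
[305.8 235.2] 59 [(np.float64(1.317), np.float64(0.3)), (np.float64(0.782), np.float64(0.0))]
[304.4 171.4] 42 [(np.float64(0.796), np.float64(0.3))]
[314. 214.] 45 [(np.float64(0.784), np.float64(0.2))]
t 13.1 tcp_w [150.9   6.4 282.7] F [0.78 0.33 0.17]
the job is handed in; nothing more can be done
None
```

The job is handed in at about 13 s: the winder is let off one notch (wheel measured at about 0.785 rad), the pawl is back home between the teeth, and the arm is clear; nothing was gripped, and the marker, tape measure and eraser were not touched.

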